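# Turn a sample paddle end for end in the spring clip and pack it in the tray

### The job

The sample paddle lying in the drain rack has to go into the tray with the other two. Lift it out by its hexagonal head, press its stem into the spring clip and let go, then take it by the free end of the stem on the other side of the clip and lift it out. Lay it in the tray (lay it, do not drop it) on the free side of the other two, the same way round as they lie and with its head in line with theirs, and close it up so that its flat face touches its neighbour's; leave the other paddles, the tape roll and the timer where they are.

Things in the scene. Friction and masses are not known exactly. Their poses are not given: they have to be found in the camera images.
- paddle: Paddle to move, aluminium. Hexagonal head 50 mm across flats, 58 across corners, 18 thick, white disc on top; from one corner a bar stem 14 x 14 mm, undersides level, ends 130 mm from the head's centre. 0.08 to 0.15 kg, balances about 44 mm from the head's centre. Origin: underside of the head's centre; stem along -x, flats at y = +-25 mm, z up. Starts flat in the drain rack.
- paddle_tip (a point): End of that paddle's stem: 130 mm from the head's centre along -x, 7 mm above the underside.
- drain_rack: White drain rack, fixed. Its floor is 12 mm above the bench. The stem lies in a channel 20 mm wide, open above, walls 30 mm high from 40 mm off the head's centre on: no grip there. The head lies outside on a 28 mm wide tongue, flats open to fingers. Origin: bench level, about under the head's centre; x runs from head along the channel (the paddle's -x).
- clip: Spring clip on a post, fixed on the bench: dark base 76 x 46 x 10 mm, post, two upright steel leaf jaws on top. Origin: bench level, centre of base. x: the direction in which a stem lies in it (either way round); y: across, from jaw to jaw. Behind rack and clip an evaporator with a hanging flask begins at about x = 0.52 m (y 0.08 to 0.22 m), up to 0.32 m high.
- clip_seat (a point): Centre of the clip's rubber seat, 80 mm above the bench, axes as the clip: a stem's underside rests here when pressed right down. Seat 34 mm long along x. Jaws 12 mm apart at rest, flaring to about 33 mm at their tops, 29 mm above the seat; a stem pressed straight down springs them open (a few N) and is pinched by its sides; it pulls straight up and out.
- tray: Shallow white tray, 200 (x) x 230 (y) x 24 mm high, walls and floor 4 mm thick, fixed. Origin: centre of its underside; inner floor 4 mm higher. +x wall: the back, far from the robot; -y wall: the one the two packed paddles lie against; free room on the +y side. Between rack and tray stands a round water bath, 185 mm high.
- paddle_mid: Identical loose paddle in the tray, the neighbour that the moved paddle must touch with a flat, on the tray's +y side of it (heads' centres then 50 mm apart). Lies head to the back, stem to the front, parallel to the tray. Origin: underside of the head's centre; stem along -x, flats at y = +-25 mm.
- paddle_wall: Identical loose paddle between paddle_mid and the tray's -y wall, nearly touching both. Origin: underside of the head's centre; stem along -x, flats at y = +-25 mm.
- tape_roll: Bystander: loose roll of tape, 60 mm across, 19 mm high, on the bench. Origin: centre of its underside.
- timer: Bystander: loose white timer, 68 x 77 x 16 mm, lying on the bench. Origin: centre of its underside.
Things that resemble listed ones, but are neither listed nor needed, are in the scene too. What is shaped like the paddle but green is not meant.

How it is judged:
By the outcome, as a careful person would: the job done as asked, in the order asked, and still so for the second after the job is handed in, with the robot touching nothing.
It also fails if it takes over 72 s, if anything falls off the work surface, if the arm or the gripper's body presses on something with over 40 N, if the wrist force passes 120 N, or if a joint passes its speed limit or range.

### The arm

A 6-joint arm with a two-finger parallel gripper is mounted at the origin on a cart in front of the work surface, level with it; the furniture and walls round the work are solid. World frame = base frame: x ahead of the robot, y to its left, z up, the work surface at z = 0. Lengths are in m, angles in rad, forces in N, time in s.
With the tool pointing down it reaches from about 0.325 to 0.85 m from the base axis. Payload 15.5 kg.
Tool frame: the origin (TCP) lies midway between the tips of the shut fingers; the grasp point (between the pads) lies 19 mm behind it (env.tcp_to_grasp is the distance from the TCP to the grasp point, in m); y points along the fingers, z is the direction in which the jaws open and shut, and the axes are right-handed (so a half turn about y gives the same grasp; the last joint's range is limited). The gripper opens to 91 mm and grips with 3 to 60 N. Pads are 32 mm wide; open, the fingers measure 118 mm over their backs; the gripper's body (76 mm by 178 mm) begins 60 mm behind the grasp point.
Start: joints at [-0.096, 0.494, 1.345, -0, 1.302, -0.096], TCP at [0.625, 0, 0.214] pointing down, gripper open.
Joint ranges: [-2.91, 2.91], [-0.82, 2.16], [0.22, 2.67], [-1.22, 4.37], [0.12, 2.79], [-3.08, 3.08]. Speed limits (rad/s): [1.89, 1.89, 2.57, 3.01, 3.01, 3.01].

### API

Orientations are given as [roll, pitch, yaw] about the fixed x, y, z axes, in that order (R = Rz(yaw) Ry(pitch) Rx(roll)).
In Python, from workcell import env gives the robot as it stands.
- The arm moves only by the tool send_rows, never from a script. Its argument "steps" is one flat list of numbers, 4 for each row, row after row: the shift along the tool's x, y, z in mm, then the turn about the tool's y in rad. In form: [dx, dy, dz, roll, dx, dy, dz, roll, ...]. A call has 1 to 12 rows; each row shifts and turns the commanded pose from where the row before left it, along the tool's axes as they then stand; what a row does not reach is not made up. A row lasts 1/10 s, in which the tool goes at most 50 mm and 8.59 degrees, less where a joint would pass 70% of its speed; a pose out of reach is approached as far as the arm can. A call with a gripper value outside its range is refused whole. "jaw" is the opening, from 0 (shut) to 1 (fully open), set as the call begins (left out, the last holds). The fingers move at their own pace and stop on an object; "squeeze" is the grip in N (left out, the last holds). Time passes only in rows, so rows that do not move let the fingers close. It gives the time, the measured TCP pose, the force and the opening at its end, in the units of the state.
- env.sense(): the state, without advancing time (a new reading comes with each control period).
- env.read_camera(name): name is "scene" or "side" or "wrist"; returns a dict with "img" (480x640x3 uint8, red, green, blue), "depth" (480x640 float32, m along the optical axis (not along the pixel's ray), 0 where there is no reading), "camera_matrix" (3x3 intrinsics, pixels), "eye" and "rotation" of the camera in the world. Camera axes: x right, y up, looking along -z (the intrinsics and any distortion apply to the point x, -y, -z); pixel columns grow to the right and rows downward; lengths in m; the calibration is good to about 2 mm. A picture is of the moment at which its call begins.
- env.hand_in(): hands the job in, once; it reports no verdict.
Trained networks look in the newest picture that a camera, given by its name, has taken for a name from the list of things; names that differ only in an ending like _2 or _b are one class to them, and where a whole thing is asked for, a point or a joint stands for the part that bears it (a point fixed in the world has none). Each returns a list of dicts, best first, with "score" (0 to 1); they miss things now and then, are a little off and sometimes report something else, mostly with a low value. They report only what shows in the picture. A call takes as long as a camera call. They do not tell look-alikes from the thing itself.
- env.search_frame(camera, name): "extent" ([centre column, centre row, width, height] in pixels, round what is visible of it).
- env.silhouettes(camera, name): "mask" (480x640 bool, what is visible of it) and "extent" ([centre column, centre row, width, height] in pixels, round what is visible of it).
The state is a dict: "clock": time; "joint_pos": joint angles; "dq": joint speeds; "joint_torque": joint torques, N m; "eef_pos": TCP position; "tool_rot": TCP orientation; "wrist_force": force on the tool from outside, world axes, zero at the start; "torque": the same for the moment, N m; "grip_width": opening from 0.0 (shut) to 1.0 (fully open).
Only numpy, scipy, OpenCV 4.12 (cv2) and the standard library are available. Lean on these libraries where they do the work, as an engineer would, in place of code of your own. Each camera call takes 0.05 s, during which the arm holds its last target. There are 200 camera calls.

## Working session

There is one attempt and no reset: what is moved stays moved. The work goes in short steps, Python scripts to look and compute and a tool call to move; the robot and the scene stay as the last step left them, time stands still between calls to the robot, and variables do not carry over. Pictures are saved under pics/ and viewed, on a budget of 10 in all, crops included, one or two more only if the job needs it, and the job is handed in when it is done.

Besides the shell and the picture viewer there is one more tool, called as name(argument=value, ...) on one line, values as JSON. send_rows: Moves the arm, as the interface text tells. Its arguments: {"type":"object","properties":{"steps":{"type":"array","items":{"type":"number"}},"jaw":{"type":"number"},"squeeze":{"type":"number"}},"required":["steps"]}

```bash
mkdir -p pics; ls; cat > h.py <<'E'
import numpy as np, cv2
from workcell import env
def cam(n):
    c=env.read_camera(n); return c
def pts(c,mask=None):
    K=np.array(c["camera_matrix"]);d=c["depth"];v,u=np.nonzero((d>0)&(mask if mask is not None else True))
    z=d[v,u];p=np.c_[(u-K[0,2])/K[0,0]*z,-(v-K[1,2])/K[1,1]*z,-z]
    return p@np.array(c["rotation"]).T+np.array(c["eye"]),u,v
def save(c,f): cv2.imwrite("pics/"+f,cv2.cvtColor(c["img"],cv2.COLOR_RGB2BGR))
E
python3 - <<'E'
from h import *
s=env.sense();print({k:np.round(v,3) for k,v in s.items()})
names=["paddle","drain_rack","clip","tray","paddle_mid","tape_roll","timer"]
for n in ["scene","side"]:
    c=cam(n);save(c,n+"0.png");print(n,np.round(c["eye"],3),np.round(c["rotation"],3).tolist(),c["camera_matrix"].tolist() if hasattr(c["camera_matrix"],"tolist") else c["camera_matrix"],c.keys())
    for nm in names:
        for r in env.silhouettes(n,nm):
            p,_,_=pts(c,r["mask"])
            print(nm,round(r["score"],2),np.round(r["extent"]),len(p),np.round(np.median(p,0),3) if len(p) else "",np.round(np.percentile(p,[2,98],axis=0),3).tolist() if len(p) else "")
E
```

```text
pics
{'clock': np.float64(0.0), 'joint_pos': array([-0.095,  0.494,  1.346, -0.   ,  1.302, -0.095]), 'dq': array([ 0.002, -0.   ,  0.   ,  0.001, -0.   , -0.002]), 'joint_torque': array([-1.0000e-03, -8.7881e+01, -3.8186e+01,  7.1000e-02,  5.3000e-02,
       -0.0000e+00]), 'eef_pos': array([0.625, 0.   , 0.213]), 'tool_rot': array([-1.572,  0.   , -1.571]), 'wrist_force': array([ 0.168, -0.534, -0.069]), 'torque': array([-0.048, -0.05 ,  0.001]), 'grip_width': np.float64(1.005)}
scene [-0.599  0.932  1.499] [0.842, -0.018, -2.221] [[620.8039409761344, 0.0, 329.02013544290566], [0.0, 620.8039409761344, 232.754452342706], [0.0, 0.0, 1.0]] dict_keys(['img', 'depth', 'camera_matrix', 'eye', 'rotation'])Traceback (most recent call last):
  File "<stdin>", line 8, in <module>
  File "h.py", line 8, in pts
    return p@np.array(c["rotation"]).T+np.array(c["eye"]),u,v
           ~~~~~~~~~~~~~~~~~~~~~~~~~~~^~~~~~~~~~~~~~~~~~~
ValueError: operands could not be broadcast together with shapes (303,) (3,)
```

```bash
sed -i 's/^import numpy as np, cv2/&\nfrom scipy.spatial.transform import Rotation as Ro/; s/np.array(c\["rotation"\]).T/Ro.from_euler("xyz",c["rotation"]).as_matrix().T/' h.py
python3 - <<'E'
from h import *
names=["paddle","drain_rack","clip","tray","paddle_mid","tape_roll","timer"]
ims=[]
for n in ["scene","side"]:
    c=cam(n);ims.append(c["img"]);save(c,n+"0.png");print(n,np.round(c["eye"],3),np.round(c["rotation"],3))
    np.savez(n+"0.npz",**c)
    for nm in names:
        for r in env.silhouettes(n,nm):
            p,_,_=pts(c,r["mask"])
            print(nm,round(r["score"],2),np.round(r["extent"]),len(p),np.round(np.median(p,0),3) if len(p) else "",np.round(np.percentile(p,[2,98],axis=0),3).tolist() if len(p) else "")
E
```

```text
scene [-0.599  0.932  1.499] [ 0.842 -0.018 -2.221]
paddle 0.52 [334. 293.  28.  35.] 254 [0.423 0.087 0.028] [[0.396, 0.062, 0.01], [0.533, 0.11, 0.037]]
paddle 0.45 [310. 215.  12.  22.] 116 [ 0.847 -0.11   0.012] [[0.769, -0.139, 0.0], [0.892, -0.058, 0.022]]
drain_rack 0.62 [326. 286.  24.  29.] 348 [0.508 0.085 0.027] [[0.461, 0.056, -0.001], [0.553, 0.098, 0.046]]
clip 0.71 [296. 328.  34.  37.] 563 [0.395 0.273 0.014] [[0.373, 0.234, -0.003], [0.429, 0.307, 0.107]]
tray 0.96 [439. 232.  81.  59.] 2091 [ 0.484 -0.412  0.006] [[0.392, -0.551, -0.006], [0.594, -0.317, 0.026]]
paddle_mid 0.85 [446. 223.  34.  28.] 293 [ 0.525 -0.465  0.016] [[0.431, -0.49, -0.001], [0.586, -0.441, 0.027]]
paddle_mid 0.54 [457. 218.  34.  26.] 272 [ 0.526 -0.516  0.016] [[0.43, -0.544, -0.004], [0.577, -0.491, 0.028]]
paddle_mid 0.52 [295. 329.  23.  37.] 526 [0.394 0.273 0.014] [[0.373, 0.235, -0.001], [0.42, 0.306, 0.106]]
tape_roll 0.44 [413. 272.  14.  13.] 103 [ 0.394 -0.206  0.016] [[0.369, -0.221, -0.008], [0.423, -0.177, 0.025]]
timer 0.81 [238. 367.  30.  24.] 403 [0.418 0.461 0.012] [[0.3
[... 453 characters left out ...]
.258 0.014] [[0.377, 0.229, 0.002], [0.42, 0.296, 0.1]]
tray 0.87 [340. 358. 133.  93.] 5493 [ 0.483 -0.416  0.004] [[0.395, -0.552, 0.001], [0.594, -0.322, 0.024]]
tray 0.57 [250. 255.  53.  27.] 545 [0.494 0.06  0.027] [[0.408, 0.049, -0.001], [0.554, 0.092, 0.042]]
paddle_mid 0.98 [353. 357.  65.  34.] 718 [ 0.529 -0.474  0.018] [[0.434, -0.492, 0.005], [0.581, -0.446, 0.025]]
tape_roll 0.81 [258. 307.  25.  21.] 376 [ 0.4   -0.204  0.016] [[0.373, -0.224, 0.0], [0.428, -0.168, 0.021]]
timer 0.66 [190. 216.  16.  14.] 99 [0.409 0.45  0.012] [[0.389, 0.285, 0.003], [0.43, 0.487, 0.076]]
timer 0.18 [233. 257.  24.  12.] 250 [0.426 0.074 0.027] [[0.399, 0.056, -0.001], [0.465, 0.165, 0.032]]
```

View pics/scene0.png

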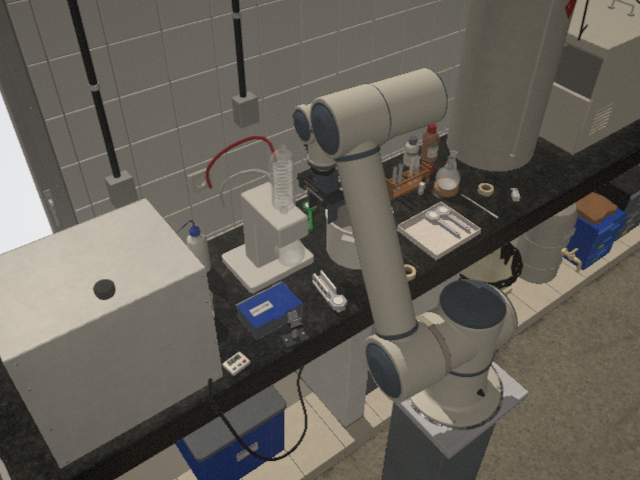

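View pics/side0.png

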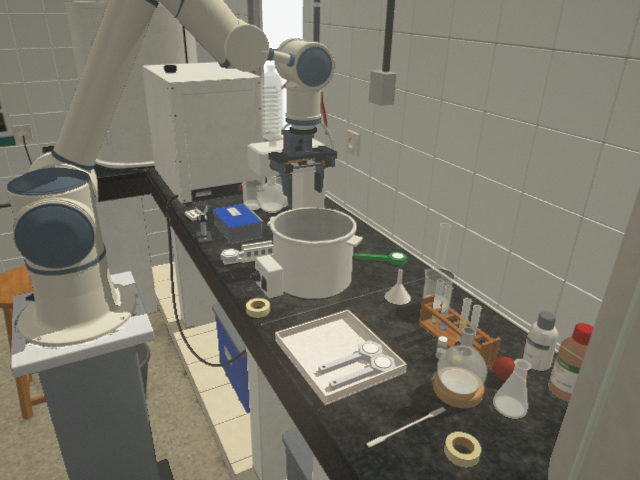

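send_rows(steps=[-16,-8,-40,0,-16,-8,-40,0,-16,-8,-40,0,-16,-8,-40,0,-16,-8,-40,0,0,0,0,0])

```text
clock: 1.5
eef_pos: [0.4208, 0.0813, 0.2548]
tool_rot: [-1.572, 0.0, -1.569]
wrist_force: [-1.2, 0.1, -0.8]
grip_width: 1.005
```

```bash
cat >> h.py <<'E'
def state():
    s=env.sense();print({k:np.round(s[k],3).tolist() for k in ["clock","joint_pos","eef_pos","tool_rot","wrist_force","grip_width"]})
def proj(c,P):
    K=np.array(c["camera_matrix"]);q=(np.atleast_2d(P)-c["eye"])@Ro.from_euler("xyz",c["rotation"]).as_matrix()
    return np.c_[K[0,0]*q[:,0]/-q[:,2]+K[0,2],K[1,1]*q[:,1]/q[:,2]+K[1,2]]
E
python3 - <<'E'
from h import *
c=cam("wrist");save(c,"w1.png");np.savez("w1.npz",**c);print(c["eye"],c["rotation"]);state()
for nm in ["paddle","drain_rack","clip"]:
  for r in env.silhouettes("wrist",nm):
    p,_,_=pts(c,r["mask"]);print(nm,round(r["score"],2),np.round(r["extent"]),len(p),np.round(np.median(p,0),3),np.round(np.percentile(p,[2,98],axis=0),3).tolist())
E
```

```text
[0.41990038 0.15376292 0.42503021] [-2.64079914e-01  1.09128640e-04  2.01899670e-03]
{'clock': 1.55, 'joint_pos': [0.05, 0.172, 1.733, 0.0, 1.236, 0.048], 'eef_pos': [0.423, 0.081, 0.255], 'tool_rot': [-1.57, 0.0, -1.569], 'wrist_force': [0.997, -0.212, 0.649], 'grip_width': 0.999}
paddle 0.73 [368. 203. 151.  53.] 3378 [0.439 0.078 0.029] [[0.403, 0.061, 0.014], [0.549, 0.107, 0.031]]
drain_rack 0.95 [395. 210. 108.  50.] 2677 [0.505 0.081 0.034] [[0.455, 0.054, 0.008], [0.555, 0.096, 0.043]]
clip 0.69 [290.  28.  55.  55.] 2610 [0.399 0.251 0.01 ] [[0.374, 0.23, -0.001], [0.422, 0.272, 0.079]]
```

View pics/w1.png

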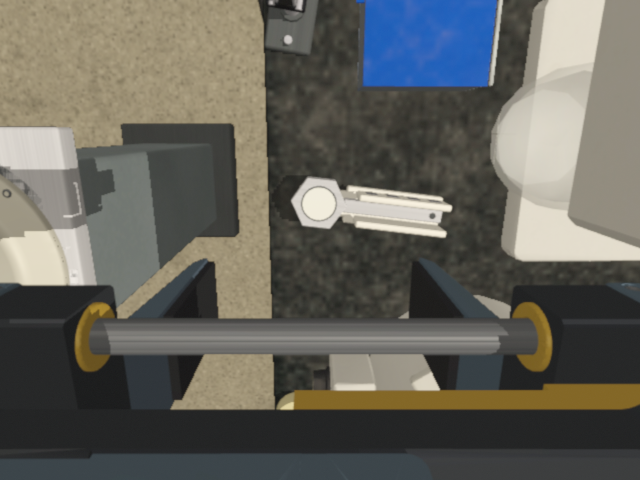

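```bash
python3 - <<'E'
from h import *
c=cam("wrist")
r=env.silhouettes("wrist","paddle")[0]
p,u,v=pts(c,r["mask"])
m=(p[:,2]>.0245)
for lo,hi in((.3,.45),(.475,.53)):
    k=m&(p[:,0]<hi)&(p[:,0]>lo)&(p[:,2]<.034); 
    print(k.sum(),np.median(p[k],0),[(p[k,i].min()+p[k,i].max())/2 for i in(0,1)])
# white disc
hsv=cv2.cvtColor(c["img"],cv2.COLOR_RGB2GRAY);M=np.zeros_like(hsv)
roi=(slice(170,235),slice(285,352));w=(hsv[roi]>205).astype(np.uint8);n,l,st,ce=cv2.connectedComponentsWithStats(w);i=1+np.argmax(st[1:,4]);print(st[i],ce[i]+[285,170])
M=np.zeros((480,640),bool);M[roi]=l==i;q,_,_=pts(c,M);print("disc",q.mean(0),np.median(q[:,2]))
k=m&(p[:,0]>.465)&(p[:,2]<.034)
# stem centreline: mid of y per x bin
X=[];Y=[]
for x in np.arange(.47,.545,.005):
    b=k&(abs(p[:,0]-x)<.0025)
    if b.sum()>4: X.append(x);Y.append((np.percentile(p[b,1],3)+np.percentile(p[b,1],97))/2)
f=np.polyfit(X,Y,1);print("stem slope",f[0],np.polyval(f,q.mean(0)[0]),np.round(Y,4))
print("tip x",p[m&(p[:,2]<.034),0].max())
cv2.imwrite("pics/w1c.png",cv2.resize(cv2.cvtColor(c["img"][170:245,270:470],cv2.COLOR_RGB2BGR),None,fx=4,fy=4,interpolation=2))
E
```

```text
1968 [0.42539543 0.08380196 0.02980935] [np.float64(0.4242832185985649), np.float64(0.0829678691372537)]
539 [0.50106704 0.07437249 0.02546511] [np.float64(0.5025840252171735), np.float64(0.0747200525386693)]
[  3   8  64  48 913] [319.68127054 201.77984666]
disc [0.4323833  0.08233747 0.02813229] 0.029103105092568915
stem slope -0.10914933194148509 0.0818419585043834 [0.0776 0.0775 0.0767 0.0765 0.0751 0.0752 0.0744 0.0739 0.0728 0.0726
 0.0723 0.072  0.0715 0.0706 0.0699 0.0697]
tip x 0.5552025918225358
```

send_rows(steps=[-36,0,-5,0,-36,0,-5,0,-36,0,-5,0,-32,0,-5,0,0,0,0,0])

```text
clock: 2.3
eef_pos: [0.4051, 0.2228, 0.2535]
tool_rot: [-1.571, 0.001, -1.569]
wrist_force: [-0.7, 0.2, -0.3]
grip_width: 1.004
```

```bash
python3 - <<'E'
from h import *
c=cam("wrist");save(c,"w2.png");np.savez("w2.npz",**c);state()
p,u,v=pts(c)
for lo,hi in ((.006,.014),(.07,.076),(.076,.084),(.084,.095),(.095,.106),(.106,.113)):
    k=(p[:,2]>lo)&(p[:,2]<hi)&(abs(p[:,0]-.4)<.05)&(abs(p[:,1]-.27)<.07)
    if k.sum()>20:
        r=cv2.minAreaRect((p[k,:2]*1000).astype(np.float32));print(lo,hi,k.sum(),np.round(p[k].mean(0),4),np.round(np.percentile(p[k],[2,98],axis=0),3).tolist(),r)
k=(abs(p[:,0]-.52)<.1)&(abs(p[:,1]-.32)<.1)&(p[:,2]>.02);print("box",np.percentile(p[k],[2,98],axis=0))
cv2.imwrite("pics/w2c.png",cv2.cvtColor(cv2.resize(c["img"][60:300,200:440],None,fx=2.5,fy=2.5),cv2.COLOR_RGB2BGR))
E
```

```text
{'clock': 2.35, 'joint_pos': [0.37, 0.22, 1.671, 0.0, 1.251, 0.368], 'eef_pos': [0.405, 0.221, 0.253], 'tool_rot': [-1.571, -0.0, -1.569], 'wrist_force': [0.415, -0.512, -1.082], 'grip_width': 1.001}
0.006 0.014 1447 [0.4015 0.277  0.0093] [[0.376, 0.231, 0.007], [0.426, 0.306, 0.013]] ((400.11395263671875, 268.0597229003906), (75.88876342773438, 45.924625396728516), 80.60277557373047)
0.07 0.076 83 [0.402  0.2773 0.0749] [[0.388, 0.252, 0.072], [0.417, 0.287, 0.076]] ((400.0437927246094, 268.3003845214844), (33.28929901123047, 31.784303665161133), 80.55640411376953)
0.076 0.084 541 [0.4001 0.269  0.0791] [[0.393, 0.252, 0.076], [0.408, 0.285, 0.081]] ((399.54888916015625, 268.02044677734375), (33.991451263427734, 29.22225570678711), 80.8386001586914)
0.084 0.095 289 [0.3999 0.2682 0.0921] [[0.39, 0.253, 0.087], [0.41, 0.283, 0.095]] ((399.8732604980469, 267.9404296875), (30.414630889892578, 19.508930206298828), 82.68287658691406)
0.095 0.106 568 [0.4001 0.2683 0.1007] [[0.384, 0.253, 0.095], [0.416, 0.283, 0.106]] ((399.9669189453125, 267.8514404296875), (30.021448135375977, 36.955047607421875), 80.4632797241211)
0.106 0.113 307 [0.3998 0.2683 0.1077] [[0.381, 0.252, 0.106], [0.419, 0.284, 0.109]] ((399.9700622558594, 268.0868225097656), (29.397499084472656, 36.73137664794922), 80.50579833984375)
box [[0.4219744  0.22497223 0.05613316]
 [0.570995   0.35738969 0.37453682]]
```

View pics/w2.png

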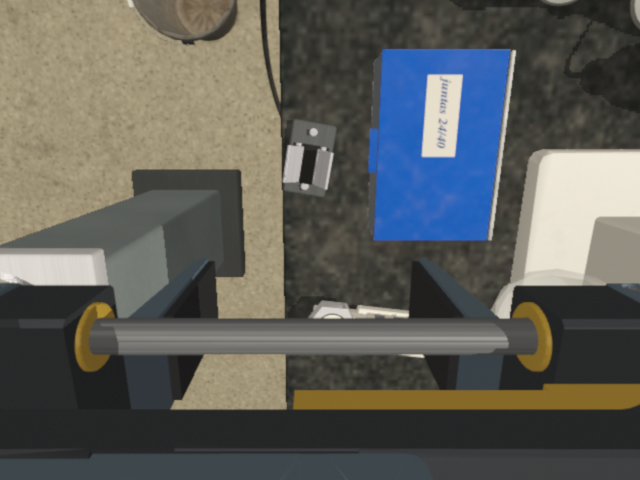

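send_rows(steps=[35,0,5,0,35,0,5,0,35,0,5,0,33,0,5,0,0,0,0,0])

```text
clock: 2.85
eef_pos: [0.4258, 0.078, 0.2537]
tool_rot: [-1.571, -0.001, -1.575]
wrist_force: [0.2, 0.4, -0.2]
grip_width: 0.999
```

send_rows(steps=[0,0,0,0.14,0,0,0,0.14,0,0,0,0.14,0,0,0,0.14,0,0,0,0.14,0,0,0,0.14,0,0,0,0.14,0,0,0,0.14,0,0,0,0.14,0,0,0,0.14,0,0,0,0.14,0,0,0,0.14])

```text
clock: 4.05
eef_pos: [0.4252, 0.0816, 0.2537]
tool_rot: [-1.571, -0.0, 3.026]
wrist_force: [0.2, -1.0, -0.2]
grip_width: 0.999
```

send_rows(steps=[0,0,0,0,0,0,0,0,0,0,0,0])

```text
clock: 4.35
eef_pos: [0.425, 0.0819, 0.2538]
tool_rot: [-1.571, -0.0, 3.036]
wrist_force: [0.4, 0.2, 0.3]
grip_width: 0.997
```

```bash
cat >> h.py <<'E'
def goto(P,yaw=None):
    s=env.sense();R=Ro.from_euler("xyz",s["tool_rot"]).as_matrix();d=R.T@(np.array(P)-s["eef_pos"])*1000
    a=np.degrees(np.arctan2(R[1,2],R[0,2]));print("tool d mm",np.round(d,1),"z-axis ang",round(a,2),"roll",None if yaw is None else round(-np.radians((yaw-a+180)%360-180),3))
E
python3 - <<'E'
from h import *
state();goto([.425,.083,.005],-96.25)
c=cam("wrist");r=env.silhouettes("wrist","paddle")
for x in r[:2]:
    p,u,v=pts(c,x["mask"]);h=(p[:,2]>.028)&(p[:,2]<.0325);h2=h&(p[:,0]<.46)
    print(x["score"],len(p),cv2.minAreaRect((p[h2,:2]*1000).astype(np.float32)),p[h2].mean(0));t=(p[:,2]>.024)&(p[:,2]<.028)&(p[:,0]>.47);print(p[t].mean(0),t.sum())
E
```

```text
{'clock': 4.35, 'joint_pos': [0.052, 0.176, 1.73, -0.0, 1.236, 1.729], 'eef_pos': [0.425, 0.082, 0.254], 'tool_rot': [-1.571, -0.0, 3.036], 'wrist_force': [0.41, 0.245, 0.309], 'grip_width': 0.997}
tool d mm [ 1.000e-01  2.488e+02 -1.100e+00] z-axis ang -96.07 roll 0.003
0.95 3657 ((425.4849548339844, 81.7524642944336), (49.49884033203125, 56.454246520996094), 82.99969482421875) [0.42633196 0.08186645 0.02980683]
[0.513612   0.07199616 0.02541576] 1183
0.57 4203 ((401.4444885253906, 262.8691101074219), (15.591411590576172, 6.982824325561523), 20.158226013183594) [0.40251238 0.26182476 0.03007417]
[nan nan nan] 0<stdin>:6: RuntimeWarning: Mean of empty slice.
  ret = um.true_divide(
```

send_rows(steps=[0,45,0,0,0,45,0,0,0,45,0,0,0,45,0,0,0,30,0,0,0,20,0,0,0,12,0,0,0,6,0,0,0,0,0,0,0,0,0,0])

```text
clock: 5.45
eef_pos: [0.4253, 0.082, 0.0064]
tool_rot: [-1.571, 0.001, 3.033]
wrist_force: [-0.1, 0.2, -0.2]
grip_width: 0.999
```

send_rows(steps=[0,0,0,0,0,0,0,0,0,0,0,0,0,0,0,0,0,0,0,0,0,0,0,0,0,0,0,0,0,0,0,0], jaw=0.3, squeeze=30)

```text
clock: 6.25
eef_pos: [0.425, 0.082, 0.006]
tool_rot: [-1.571, 0.0, 3.032]
wrist_force: [-1.4, 0.8, 5.0]
grip_width: 0.545
```

send_rows(steps=[0,-10,0,0,0,-20,0,0,0,-30,0,0,10,-25,0,0,25,-25,0,0,25,-25,0,0,5,-20,0,0,0,0,0,0])

```text
clock: 7.05
eef_pos: [0.3605, 0.0893, 0.1632]
tool_rot: [-1.572, 0.004, 3.033]
wrist_force: [0.4, -0.9, -0.6]
grip_width: 0.548
```

```bash
python3 - <<'E'
from h import *
state()
c=cam("wrist");save(c,"w3.png")
E
```

```text
{'clock': 7.05, 'joint_pos': [0.082, 0.214, 1.995, 0.0, 0.928, 1.761], 'eef_pos': [0.36, 0.089, 0.163], 'tool_rot': [-1.572, 0.004, 3.033], 'wrist_force': [0.411, -0.863, -0.575], 'grip_width': 0.548}
```

View pics/w3.png

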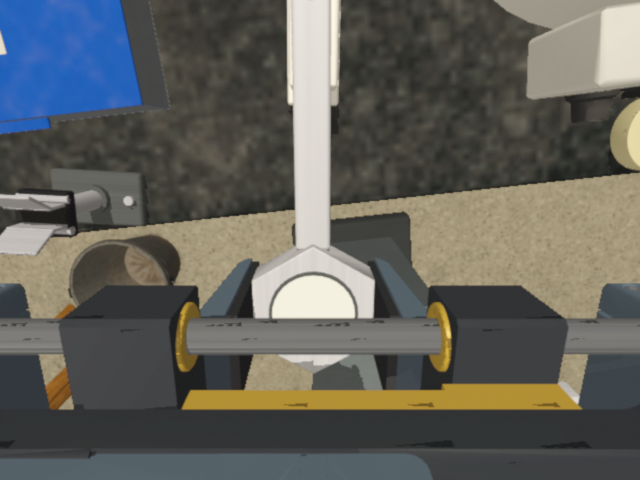

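send_rows(steps=[0,-4,0,-0.126,0,-4,0,-0.126,0,-4,0,-0.126,0,-4,0,-0.126,0,-4,0,-0.126,0,0,0,-0.126,0,0,0,-0.126,0,0,0,-0.126,0,0,0,-0.126,0,0,0,-0.126,0,0,0,-0.126,0,0,0,-0.126])

```text
clock: 8.3
eef_pos: [0.3605, 0.089, 0.18]
tool_rot: [-1.572, -0.0, -1.734]
wrist_force: [0.5, -0.3, -2.1]
grip_width: 0.541
```

send_rows(steps=[0,0,0,0,0,0,0,0])

```text
clock: 8.5
eef_pos: [0.3604, 0.089, 0.1803]
tool_rot: [-1.572, -0.0, -1.743]
wrist_force: [-0.4, 0.0, -0.8]
grip_width: 0.548
```

```bash
cat >> h.py <<'E'
def held(c=None):
    c=c or cam("wrist");s=env.sense();R=Ro.from_euler("xyz",s["tool_rot"]).as_matrix()
    p,u,v=pts(c);q=(p-s["eef_pos"])@R*1000   # tool frame mm
    # stem top: x in -125..-40 (away from head), |z|<12
    k=(q[:,0]<-40)&(q[:,0]>-140)&(abs(q[:,2])<13)&(q[:,1]<5)&(q[:,1]>-45)
    X=np.arange(-125,-40,8.);C=[]
    for x in X:
        b=k&(abs(q[:,0]-x)<2);C.append((x,(np.percentile(q[b,2],2)+np.percentile(q[b,2],98))/2,np.median(q[b,1])) if b.sum()>20 else (x,np.nan,np.nan))
    C=np.array(C);g=~np.isnan(C[:,1]);C=C[g]
    print("z(x) fit",np.polyfit(C[:,0],C[:,1],1),"y(x) fit",np.polyfit(C[:,0],C[:,2],1),"tip x",np.percentile(q[k,0],.5),"at",C[:,0].min())
E
python3 - <<'E'
from h import *
state();held()
E
```

```text
{'clock': 8.5, 'joint_pos': [0.081, 0.187, 1.967, 0.0, 0.989, 0.253], 'eef_pos': [0.36, 0.089, 0.18], 'tool_rot': [-1.572, -0.0, -1.743], 'wrist_force': [-0.372, 0.015, -0.786], 'grip_width': 0.548}
z(x) fit [ 0.00879248 -0.26448198] y(x) fit [-8.88715665e-04 -1.92360239e+01] tip x -116.16127314752978 at -117.0
```

send_rows(steps=[-20,0,1.5,0,-35,0,2.7,0,-35,0,2.7,0,-21,0,1.5,0,-10.2,20,0.8,0,0,20,0,0,0,10,0,0,0,0,0,0,0,0,0,0])

```text
clock: 9.45
eef_pos: [0.3899, 0.2069, 0.1312]
tool_rot: [-1.571, -0.0, -1.74]
wrist_force: [-0.5, -0.2, -0.9]
grip_width: 0.551
```

```bash
python3 - <<'E'
from h import *
state();goto([.3902,.2068,.0745],-9.87)
c=cam("wrist");held(c);save(c,"w4.png")
E
```

```text
{'clock': 9.45, 'joint_pos': [0.352, 0.359, 1.883, -0.0, 0.9, 0.522], 'eef_pos': [0.39, 0.207, 0.131], 'tool_rot': [-1.571, -0.0, -1.74], 'wrist_force': [-0.518, -0.249, -0.876], 'grip_width': 0.551}
tool d mm [ 0.  56.7  0.3] z-axis ang -9.7 roll 0.003
z(x) fit [ 0.00907542 -0.48475569] y(x) fit [-1.08484696e-03 -1.90686414e+01] tip x -116.06540983733932 at -117.0
```

View pics/w4.png

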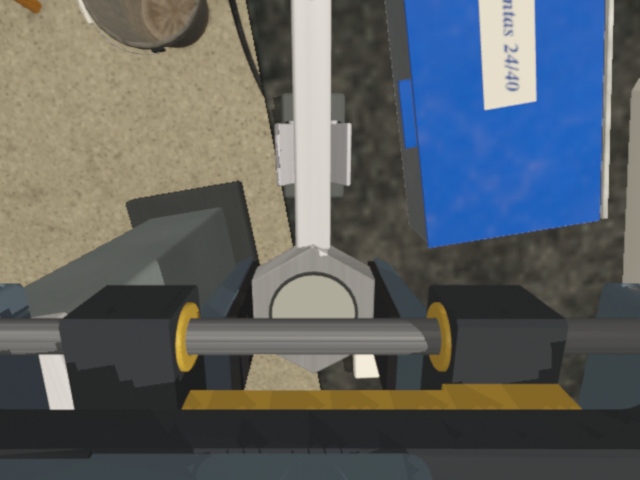

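send_rows(steps=[0,15,0,0,0,10,0,0,0,10,0,0,0,6,0,0,0,6,0,0,0,4,0,0,0,3,0,0,0,2,0,0])

```text
clock: 10.3
eef_pos: [0.3899, 0.2072, 0.0749]
tool_rot: [-1.57, 0.0, -1.739]
wrist_force: [-0.9, -0.8, 6.1]
grip_width: 0.545
```

send_rows(steps=[0,1,0,0,0,0,0,0])

```text
clock: 10.5
eef_pos: [0.3899, 0.2072, 0.074]
tool_rot: [-1.57, 0.0, -1.739]
wrist_force: [-0.5, 1.1, 4.6]
grip_width: 0.55
```

send_rows(steps=[0,1,0,0,0,0,0,0])

```text
clock: 10.7
eef_pos: [0.3899, 0.2072, 0.0731]
tool_rot: [-1.57, 0.0, -1.739]
wrist_force: [-0.1, -0.2, 6.8]
grip_width: 0.543
```

send_rows(steps=[0,1,0,0,0,0,0,0])

```text
clock: 10.9
eef_pos: [0.39, 0.2072, 0.0722]
tool_rot: [-1.57, 0.0, -1.739]
wrist_force: [-0.5, 0.3, 7.4]
grip_width: 0.544
```

```bash
python3 - <<'E'
from h import *
held()
E
```

```text
z(x) fit [0.01026523 0.56502829] y(x) fit [  0.05002614 -19.41776208] tip x -114.34191718493037 at -109.0
```

send_rows(steps=[0,-1.5,0,0,0,-1,0,0,0,0,0,0])

```text
clock: 11.25
eef_pos: [0.3897, 0.207, 0.0745]
tool_rot: [-1.571, -0.0, -1.739]
wrist_force: [0.4, -0.5, -0.9]
grip_width: 0.549
```

```bash
python3 - <<'E'
from h import *
held()
c=cam("wrist");s=env.sense();R=Ro.from_euler("xyz",s["tool_rot"]).as_matrix();p,u,v=pts(c);q=(p-s["eef_pos"])@R*1000
for x in range(-116,-20,8):
    b=(abs(q[:,0]-x)<2)&(abs(q[:,2])<5)&(abs(q[:,1])<45);print(x,b.sum(),np.round(1000*np.median(p[b,2]),1),end="; ")
E
```

```text
z(x) fit [0.01098398 0.60786243] y(x) fit [  0.04763178 -19.07012571] tip x -114.50967649912556 at -109.0
-116 98 98.8; -108 379 98.8; -100 363 98.3; -92 342 98.1; -84 320 97.7; -76 332 97.4; -68 296 97.0; -60 286 96.7; -52 279 96.4; -44 261 96.1; -36 257 95.8; -28 297 95.9;
```

send_rows(steps=[0,0,0,0,0,0,0,0,0,2,0,0,0,2,0,0,0,2,0,0,0,0,0,0], squeeze=60)

```text
clock: 11.95
eef_pos: [0.39, 0.2071, 0.0687]
tool_rot: [-1.57, 0.0, -1.739]
wrist_force: [-2.1, -4.7, 15.8]
grip_width: 0.545
```

```bash
cat >> h.py <<'E'
def prof():
    c=cam("wrist");s=env.sense();R=Ro.from_euler("xyz",s["tool_rot"]).as_matrix();p,u,v=pts(c);q=(p-s["eef_pos"])@R*1000
    for x in range(-116,-20,8):
        b=(abs(q[:,0]-x)<2)&(abs(q[:,2])<5)&(abs(q[:,1])<45);print(x,b.sum(),np.round(1000*np.median(p[b,2]),1),end="; ")
    return c
E
python3 -c "
from h import *
prof()"
```

```text
return _methods._mean(a, axis=axis, dtype=dtype,
  ret = ret.dtype.type(ret / rcount)
```

send_rows(steps=[0,-1.5,0,0,0,-1.5,0,0,0,-0.5,0,0,0,0,0,0])

```text
clock: 12.4
eef_pos: [0.3897, 0.207, 0.0719]
tool_rot: [-1.571, -0.0, -1.739]
wrist_force: [0.1, -1.5, -2.5]
grip_width: 0.548
```

```bash
python3 -c "
from h import *
prof()" 2>/dev/null
```

```text
-116 0 nan; -108 430 100.4; -100 388 99.7; -92 364 99.2; -84 359 98.6; -76 311 97.9; -68 303 97.4; -60 293 96.7; -52 269 96.3; -44 263 95.7; -36 254 95.1; -28 309 95.1;
```

send_rows(steps=[0,2,0,0,0,1.5,0,0,0,0,0,0])

```text
clock: 12.75
eef_pos: [0.39, 0.2072, 0.0686]
tool_rot: [-1.57, 0.001, -1.739]
wrist_force: [-2.8, -1.1, 13.2]
grip_width: 0.544
```

send_rows(steps=[0,0,0,0,0,0,0,0,0,0,0,0,0,0,0,0,0,0,0,0,0,0,0,0], jaw=1)

```text
clock: 13.35
eef_pos: [0.3897, 0.207, 0.0684]
tool_rot: [-1.571, -0.0, -1.739]
wrist_force: [-0.6, -0.3, -0.2]
grip_width: 0.995
```

```bash
python3 -c "
from h import *
prof();state()" 2>/dev/null
```

```text
-116 0 nan; -108 432 98.2; -100 403 97.5; -92 378 97.0; -84 352 96.3; -76 311 95.8; -68 320 95.0; -60 300 94.4; -52 284 93.9; -44 260 93.3; -36 260 92.7; -28 315 92.6; {'clock': 13.4, 'joint_pos': [0.353, 0.474, 1.947, 0.0, 0.721, 0.521], 'eef_pos': [0.39, 0.207, 0.068], 'tool_rot': [-1.571, -0.0, -1.739], 'wrist_force': [0.301, -0.182, -0.83], 'grip_width': 1.0}
```

send_rows(steps=[0,-35,0,0,0,-40,0,0,-25,-20,0,0,-40,0,0,0,-37,0,0,0,-10,20,0,0,0,20,0,0,0,12,0,0,0,6,0,0,0,0,0,0], jaw=0)

```text
clock: 14.4
eef_pos: [0.4082, 0.317, 0.105]
tool_rot: [-1.572, -0.001, -1.739]
wrist_force: [0.1, 0.3, -0.1]
grip_width: 0.155
```

```bash
python3 -c "
from h import *
c=cam('wrist');save(c,'w5.png');state()" 2>/dev/null
```

```text
{'clock': 14.45, 'joint_pos': [0.545, 0.486, 1.733, -0.0, 0.923, 0.713], 'eef_pos': [0.409, 0.317, 0.106], 'tool_rot': [-1.571, -0.0, -1.739], 'wrist_force': [0.038, -0.598, -0.311], 'grip_width': 0.112}
```

View pics/w5.png

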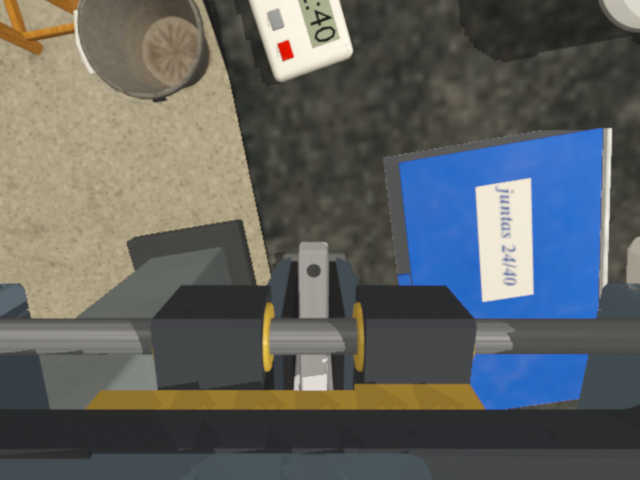

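send_rows(steps=[0,0,0,0,0,0,0,0,0,4,0,0,0,3,0,0,0,2,0,0,0,2,0,0,0,0,0,0])

```text
clock: 15.15
eef_pos: [0.4085, 0.3175, 0.0942]
tool_rot: [-1.571, -0.0, -1.739]
wrist_force: [0.8, 0.2, 1.2]
grip_width: 0.006
```

send_rows(steps=[0,1,0,0,0,0,0,0])

```text
clock: 15.35
eef_pos: [0.4086, 0.3176, 0.0935]
tool_rot: [-1.571, 0.0, -1.739]
wrist_force: [0.0, 0.7, 2.9]
grip_width: 0.003
```

send_rows(steps=[0,-30,0,0,0,-40,0,0,0,0,0,0], jaw=0.6)

```text
clock: 15.65
eef_pos: [0.4102, 0.3185, 0.1674]
tool_rot: [-1.566, 0.004, -1.739]
wrist_force: [0.5, -0.2, -0.5]
grip_width: 0.239
```

```bash
python3 -c "
from h import *
state()
d=np.array([.165,.986])
for n in ['scene','side','wrist']:
    c=cam(n);p,u,v=pts(c)
    t=(p[:,:2]-[.400,.268])@d;w=(p[:,:2]-[.400,.268])@[-d[1],d[0]]
    for a in (-72,-62,-52,-35,-28,28,36,44,52,60):
        b=(abs(t*1000-a)<5)&(abs(w)<(.015 if a<-40 else .005))&(p[:,2]>.07)&(p[:,2]<.115)
        if b.sum()>3: print(n,a,b.sum(),np.round(1000*np.percentile(p[b,2],[25,50,75]),1))
"
```

```text
{'clock': 15.65, 'joint_pos': [0.545, 0.399, 1.668, -0.0, 1.069, 0.713], 'eef_pos': [0.41, 0.319, 0.167], 'tool_rot': [-1.566, 0.004, -1.739], 'wrist_force': [0.526, -0.234, -0.525], 'grip_width': 0.239}
scene -72 24 [ 97.9 100.2 102. ]
scene -62 26 [ 99.1 102.5 104.9]
scene -52 27 [ 98.5 100.3 103.3]
scene -35 11 [ 94.8  98.2 101.2]
scene -28 12 [92.7 95.1 97.4]
scene 28 7 [90.2 90.4 92.1]
scene 36 8 [89.1 91.5 94.7]
scene 44 7 [89.4 94.5 95.4]
scene 52 13 [88.6 94.4 94.8]
scene 60 12 [86.9 91.5 93.5]
side -72 18 [ 99.3 100.6 101.1]
side -62 12 [ 99.4  99.8 101.7]
side -52 11 [ 98.9 100.5 100.9]
side 28 4 [91.2 92.3 92.7]
side 44 4 [91.7 92.2 92.8]
wrist -52 230 [ 99.6 100.  100.5]
wrist -35 227 [95.  97.9 98.9]
wrist -28 128 [94.4 94.7 95.2]
wrist 28 218 [92.5 93.  93.5]
wrist 36 214 [92.3 92.7 93.1]
wrist 44 217 [92.1 92.5 93. ]
wrist 52 225 [91.8 92.3 92.7]
wrist 60 227 [91.7 92.1 92.6]
```

send_rows(steps=[0,30,0,0,0,25,0,0,0,15,0,0,0,10,0,0,0,4,0,0,0,0,0,0,0,0,0,0])

```text
clock: 16.5
eef_pos: [0.4087, 0.3176, 0.0798]
tool_rot: [-1.57, 0.0, -1.739]
wrist_force: [-0.3, 0.8, -0.2]
grip_width: 0.598
```

send_rows(steps=[0,0,0,0,0,0,0,0,0,0,0,0,0,0,0,0,0,0,0,0,0,0,0,0,0,0,0,0,0,0,0,0], jaw=0, squeeze=60)

```text
clock: 17.3
eef_pos: [0.4085, 0.3175, 0.0794]
tool_rot: [-1.571, 0.0, -1.739]
wrist_force: [0.7, 0.0, 1.7]
grip_width: 0.151
```

send_rows(steps=[0,-4,0,0,0,-8,0,0,0,-12,0,0,0,-20,0,0,0,-30,0,0,0,-40,0,0,0,-40,0,0,0,-26,0,0,0,0,0,0])

```text
clock: 18.2
eef_pos: [0.4098, 0.3184, 0.2641]
tool_rot: [-1.565, 0.005, -1.739]
wrist_force: [-0.3, -0.4, -1.4]
grip_width: 0.15
```

```bash
python3 -c "
from h import *
state();c=cam('wrist');save(c,'w6.png')
s=env.sense();R=Ro.from_euler('xyz',s['tool_rot']).as_matrix()
for n in ['wrist','side','scene']:
    c=cam(n);p,u,v=pts(c);q=(p-s['eef_pos'])@R*1000
    for x in range(-16,150,8):
        b=(abs(q[:,0]-x)<4)&(abs(q[:,2])<(5 if x<80 else 15))&(q[:,1]>-35)&(q[:,1]<10)
        if b.sum()>4: print(n,x,b.sum(),np.round(np.median(q[b,1:],0),1),end='; ')
# tray
for n,cc in (('scene','scene0.npz'),('side','side0.npz')):
    c=np.load(cc);p,u,v=pts(c)
    k=(p[:,2]>.019)&(p[:,2]<.03)&(p[:,0]>.36)&(p[:,0]<.63)&(p[:,1]<-.29)&(p[:,1]>-.58)
    print(n,cv2.minAreaRect((p[k,:2]*1000).astype(np.float32)))
"
```

```text
{'clock': 18.2, 'joint_pos': [0.545, 0.291, 1.537, 0.0, 1.307, 0.713], 'eef_pos': [0.41, 0.318, 0.264], 'tool_rot': [-1.565, 0.005, -1.739], 'wrist_force': [-0.27, -0.448, -1.417], 'grip_width': 0.15}
wrist -16 497 [-11.8  -0.1]; wrist -8 398 [-12.7  -0.1]; wrist 0 383 [-12.8  -0.1]; wrist 8 159 [-13.   -0.1]; wrist 24 126 [-13.6   0.1]; wrist 32 341 [-13.8  -0.1]; wrist 40 304 [-13.9  -0.1]; side 88 6 [-17.8   1.9]; side 96 6 [-18.8  -3.6]; side 104 5 [-19.6   7.4]; side 112 7 [-19.   -7.6]; side 120 12 [-19.8   7.1]; side 128 28 [-11.4   5.6]; side 136 40 [-11.3  -0.1]; side 144 7 [-8.3 -5.8]; scene -16 14 [-9.7  0.8]; scene 80 17 [-12.3  -6.2]; scene 88 26 [-15.   -8.1]; scene 96 25 [-18.7  -2.7]; scene 104 22 [-17.7  -0.6]; scene 112 22 [-18.9   0.2]; scene 120 19 [-18.7  -0.3]; scene 128 18 [-17.6  -3.8]; scene 136 13 [-16.5  -0.6]; scene ((492.40972900390625, -431.81781005859375), (207.99363708496094, 239.82418823242188), 1.3804899454116821)
side ((495.2149963378906, -436.4903869628906), (202.90550231933594, 233.7935333251953), 1.3452595472335815)
```

send_rows(steps=[20,0,4,0,38,0,7.6,0,38,0,7.6,0,38,0,7.6,0,38,0,7.6,0,38,0,7.6,0,38,0,7.6,0,38,0,7.6,0,38,0,7.6,0,38,0,7.6,0])

```text
clock: 19.4
eef_pos: [0.4184, -0.053, 0.2586]
tool_rot: [-1.573, 0.0, -1.739]
wrist_force: [1.4, -0.7, -0.6]
grip_width: 0.149
```

send_rows(steps=[38,0,7.6,0,38,0,7.6,0,38,0,7.6,0,38,0,7.6,0,38,0,7.6,0,38,0,7.6,0,38,0,7.6,0,38,0,7.6,0,20,0,3.5,0,0,0,0,0])

```text
clock: 20.4
eef_pos: [0.4279, -0.3839, 0.2578]
tool_rot: [-1.573, 0.001, -1.741]
wrist_force: [-0.4, 1.0, -1.0]
grip_width: 0.146
```

```bash
python3 -c "
from h import *
state();goto([.43,-.40,.26],81.35)"
```

```text
{'clock': 20.4, 'joint_pos': [-0.835, 0.384, 1.409, -0.0, 1.351, -0.665], 'eef_pos': [0.428, -0.384, 0.258], 'tool_rot': [-1.573, 0.001, -1.741], 'wrist_force': [-0.38, 1.033, -0.959], 'grip_width': 0.146}
tool d mm [15.5 -2.2  4.8] z-axis ang -9.75 roll -1.59
```

send_rows(steps=[0,0,0,-0.147,0,0,0,-0.147,0,0,0,-0.147,0,0,0,-0.147,0,0,0,-0.147,0,0,0,-0.147,0,0,0,-0.147,0,0,0,-0.147,0,0,0,-0.147,0,0,0,-0.147,0,0,0,-0.147,0,0,0,-0.147])

```text
clock: 21.6
eef_pos: [0.4282, -0.3805, 0.2585]
tool_rot: [-1.569, 0.001, 0.032]
wrist_force: [-0.1, -0.8, -0.4]
grip_width: 0.148
```

send_rows(steps=[0,0,0,0,0,0,0,0])

```text
clock: 21.8
eef_pos: [0.4283, -0.381, 0.2589]
tool_rot: [-1.57, 0.001, 0.021]
wrist_force: [-0.3, -0.3, -0.3]
grip_width: 0.146
```

```bash
python3 - <<'E'
from h import *
state();c=cam("wrist");save(c,"w7.png");np.savez("w7.npz",**c)
for r in env.silhouettes("wrist","paddle_mid"):
    p,u,v=pts(c,r["mask"]);h=(p[:,2]>.0195)&(p[:,2]<.026)
    print(round(r["score"],2),np.round(r["extent"]),len(p),np.round(np.median(p,0),4),np.round(np.percentile(p,[1,99],axis=0),3).tolist())
    if h.sum()>50:
        print(" head",cv2.minAreaRect((p[h,:2]*1000).astype(np.float32)))
        for x in np.arange(.44,.54,.02):
            b=(abs(p[:,0]-x)<.004)&(p[:,2]>.013)
            if b.sum()>5: print("  ",round(x,3),np.round(np.percentile(p[b,1],[3,97]).mean(),4),end="")
        print()
E
```

```text
{'clock': 21.8, 'joint_pos': [-0.831, 0.38, 1.412, 0.0, 1.351, -2.423], 'eef_pos': [0.428, -0.381, 0.259], 'tool_rot': [-1.57, 0.001, 0.021], 'wrist_force': [-0.346, -0.34, -0.349], 'grip_width': 0.146}
0.92 [232. 245.  15.  84.] 1220 [ 0.4737 -0.4694  0.017 ] [[0.429, -0.478, 0.005], [0.523, -0.463, 0.019]]
```

View pics/w7.png

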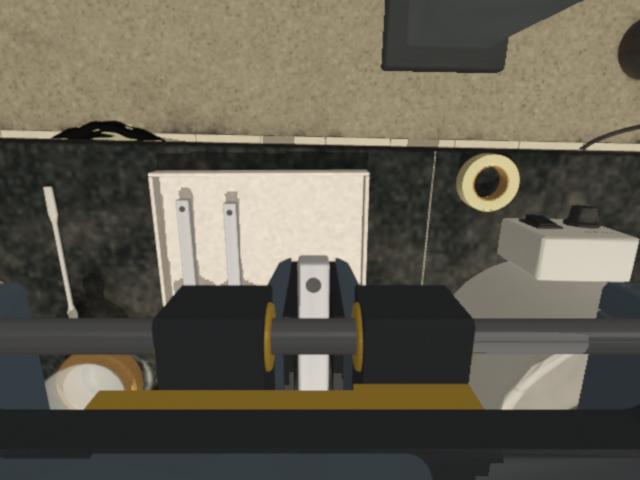

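```bash
cat > st.py <<'E'
from h import *
def stems(c):
    p,u,v=pts(c); b0=(p[:,2]>.012)&(p[:,2]<.022)&(p[:,0]>.41)&(p[:,0]<.52)&(p[:,1]<-.3)&(p[:,1]>-.56)
    for nm,lo,hi in (("wall",-.545,-.498),("mid",-.495,-.45),("new",-.445,-.375)):
        X=[];Y=[]
        k=b0&(p[:,1]>lo)&(p[:,1]<hi)
        if k.sum()<50: print(nm,"none");continue
        for x in np.arange(.43,.52,.005):
            b=k&(abs(p[:,0]-x)<.0025)
            if b.sum()>6: X.append(x);Y.append(np.percentile(p[b,1],[3,97]).mean())
        f=np.polyfit(X,Y,1);x0=np.percentile(p[k,0],.7);print(nm,"tip x",round(x0,4),"ang deg",round(np.degrees(f[0]),2),"y@.45",round(np.polyval(f,.45),4),"head y(x0+.13)",round(np.polyval(f,x0+.13),4),"z",np.median(p[k,2]),len(X))
def inhand(c):
    s=env.sense();R=Ro.from_euler("xyz",s["tool_rot"]).as_matrix();p,u,v=pts(c);q=(p-s["eef_pos"])@R*1000
    k=(abs(q[:,2])<6)&(q[:,1]>-16)&(q[:,1]<-8)&(q[:,0]>-30)&(q[:,0]<60)
    X=[];Z=[];H=[]
    for x in range(-14,50,4):
        b=k&(abs(q[:,0]-x)<2)
        if b.sum()>20: X.append(x);H.append(np.median(q[b,1]))
    k2=(abs(q[:,2])<14)&(q[:,1]>-16)&(q[:,1]<-8)
    print("tip",np.percentile(q[k,0],.5),"tilt",np.polyfit(X,H,1))
E
python3 - <<'E'
from st import *
c=np.load("w7.npz");stems(c);inhand(c)
for n in("scene","side"):
    c=np.load(n+"0.npz");p,u,v=pts(c);g=cv2.cvtColor(c["img"],cv2.COLOR_RGB2GRAY)[v,u]
    for nm,lo,hi in(("wall",-.55,-.498),("mid",-.493,-.44)):
        k=(p[:,2]>.019)&(p[:,2]<.027)&(p[:,0]>.525)&(p[:,0]<.584)&(p[:,1]>lo)&(p[:,1]<hi)
        print(n,nm,k.sum(),np.round([(np.percentile(p[k,i],3)+np.percentile(p[k,i],97))/2 for i in (0,1)],4),np.round(np.median(p[k],0),4))
E
```

```text
wall tip x 0.4267 ang deg 1.57 y@.45 -0.5217 head y(x0+.13) -0.5188 z 0.017166744439714998 19
mid tip x 0.4295 ang deg 1.4 y@.45 -0.471 head y(x0+.13) -0.4684 z 0.01715064854552592 19
new none
tip -20.67217463006559 tilt [ -0.02783751 -12.74104767]
scene wall 69 [ 0.5535 -0.5228] [ 0.5526 -0.5198  0.0216]
scene mid 70 [ 0.5548 -0.4665] [ 0.5559 -0.465   0.0223]
side wall 369 [ 0.5554 -0.5248] [ 0.5546 -0.5254  0.022 ]
side mid 279 [ 0.5583 -0.4689] [ 0.5577 -0.4697  0.022 ]
```

send_rows(steps=[9,20,-17,-0.004,9.3,40,-17.4,0,0,40,0,0,0,40,0,0,0,40,0,0,0,20,0,0,0,10,0,0,0,0,0,0])

```text
clock: 22.7
eef_pos: [0.4474, -0.4152, 0.0486]
tool_rot: [-1.569, 0.001, 0.028]
wrist_force: [0.2, 0.0, -0.8]
grip_width: 0.145
```

```bash
python3 - <<'E'
from st import *
state();goto([.4473,-.415,.0055],91.45);c=cam("wrist");np.savez("w8.npz",**c);stems(c);inhand(c)
c=cam("side");save(c,"s8.png");cv2.imwrite("pics/s8c.png",cv2.cvtColor(cv2.resize(c["img"][290:410,250:420],None,fx=4,fy=4,interpolation=2),cv2.COLOR_RGB2BGR))
E
```

```text
{'clock': 22.7, 'joint_pos': [-0.846, 0.668, 1.541, -0.0, 0.934, -2.444], 'eef_pos': [0.447, -0.415, 0.049], 'tool_rot': [-1.569, 0.001, 0.028], 'wrist_force': [0.204, 0.029, -0.793], 'grip_width': 0.145}
tool d mm [-0.1 43.1  0.2] z-axis ang 91.59 roll 0.002
wall tip x 0.4266 ang deg 1.55 y@.45 -0.522 head y(x0+.13) -0.5191 z 0.017189880964102136 16
mid tip x 0.4292 ang deg 1.3 y@.45 -0.4715 head y(x0+.13) -0.469 z 0.017286277718375945 6
new none
tip -21.071100583874397 tilt [ -0.02600255 -11.78922049]
```

View pics/s8c.png

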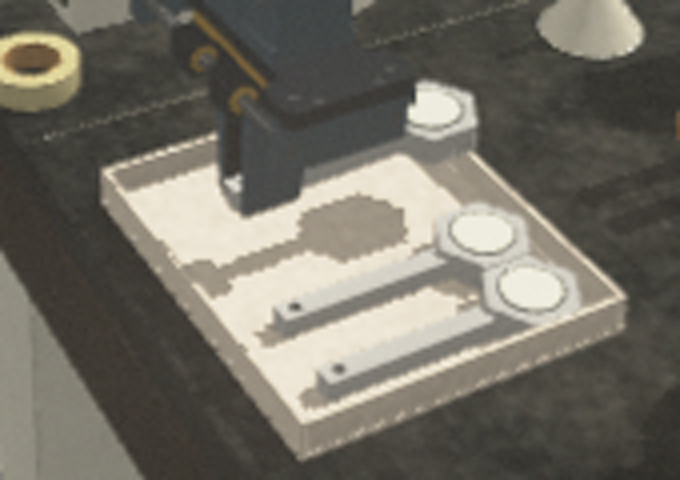

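send_rows(steps=[0,18,0,0,0,12,0,0,0,6,0,0,0,3,0,0,0,2,0,0,0,1,0,0,0,0,0,0])

```text
clock: 23.5
eef_pos: [0.4479, -0.4157, 0.0077]
tool_rot: [-1.571, -0.0, 0.029]
wrist_force: [0.9, -0.6, -0.1]
grip_width: 0.148
```

send_rows(steps=[0,1,0,0,0,0,0,0])

```text
clock: 23.7
eef_pos: [0.4478, -0.4156, 0.0065]
tool_rot: [-1.571, -0.0, 0.029]
wrist_force: [0.1, 1.0, 0.1]
grip_width: 0.147
```

send_rows(steps=[0,1,0,0,0,0,0,0])

```text
clock: 23.9
eef_pos: [0.4477, -0.4156, 0.0053]
tool_rot: [-1.571, 0.0, 0.029]
wrist_force: [-1.0, -0.3, -1.3]
grip_width: 0.148
```

send_rows(steps=[0,0.8,0,0,0,0,0,0])

```text
clock: 24.1
eef_pos: [0.4478, -0.4157, 0.0049]
tool_rot: [-1.571, -0.0, 0.029]
wrist_force: [-0.4, 1.4, 5.3]
grip_width: 0.147
```

send_rows(steps=[0,0,0,0,0,0,0,0], squeeze=12)

```text
clock: 24.3
eef_pos: [0.4478, -0.4157, 0.0049]
tool_rot: [-1.571, -0.0, 0.029]
wrist_force: [-1.4, 1.3, 6.1]
grip_width: 0.152
```

send_rows(steps=[0,0,0,0,0,0,0,0], squeeze=6)

```text
clock: 24.5
eef_pos: [0.4479, -0.4157, 0.0046]
tool_rot: [-1.571, -0.0, 0.029]
wrist_force: [1.2, 0.5, 2.0]
grip_width: 0.155
```

```bash
python3 - <<'E'
from st import *
state();c=cam("wrist");inhand(c)
for n in("scene","side"):
    c=cam(n);p,u,v=pts(c)
    for nm,x0,y0 in(("new",.557,-.412),("mid",.557,-.468)):
        k=(np.hypot(p[:,0]-x0,p[:,1]-y0)<.02)&(p[:,2]>.012)&(p[:,2]<.05);print(n,nm,k.sum(),np.round(np.median(p[k],0),4))
E
```

```text
{'clock': 24.5, 'joint_pos': [-0.846, 0.732, 1.565, 0.0, 0.845, -2.446], 'eef_pos': [0.448, -0.416, 0.005], 'tool_rot': [-1.571, -0.0, 0.029], 'wrist_force': [1.205, 0.451, 2.041], 'grip_width': 0.155}
tip -20.562226416680648 tilt [-9.22447372e-03 -1.30871014e+01]
scene new 14 [ 0.5602 -0.4154  0.0247]
scene mid 39 [ 0.5605 -0.4673  0.0225]
side new 114 [ 0.5597 -0.4168  0.0236]
side mid 168 [ 0.5562 -0.4689  0.0222]
```

send_rows(steps=[0,0,0,0,0,0,0,0,0,0,0,0], squeeze=3)

```text
clock: 24.95
eef_pos: [0.4477, -0.4156, 0.0046]
tool_rot: [-1.571, 0.0, 0.029]
wrist_force: [0.4, -0.5, 0.3]
grip_width: 0.148
```

send_rows(steps=[0,0,0,0,0,0,0,0,0,0,-1.5,0,0,0,-1.5,0,0,0,-1.5,0,0,0,0,0], squeeze=20)

```text
clock: 25.55
eef_pos: [0.4479, -0.4204, 0.0046]
tool_rot: [-1.571, -0.0, 0.029]
wrist_force: [0.5, -1.1, -0.5]
grip_width: 0.154
```

send_rows(steps=[0,0,0,0,0,0,0,0,0,0,0,0], jaw=0.26)

```text
clock: 25.85
eef_pos: [0.4479, -0.4201, 0.0046]
tool_rot: [-1.571, 0.0, 0.029]
wrist_force: [0.8, 0.6, 0.3]
grip_width: 0.259
```

send_rows(steps=[0,-5,0,0,0,-20,0,0,0,-40,0,0,0,-40,0,0,20,-40,0,0,40,-40,0,0,40,-40,0,0,40,0,0,0,30,0,0,0,0,0,0,0,0,0,0,0])

```text
clock: 26.95
eef_pos: [0.6086, -0.415, 0.2201]
tool_rot: [-1.57, 0.001, 0.03]
wrist_force: [0.1, -0.5, -0.6]
grip_width: 0.256
```

```bash
cat > hd.py <<'E'
from st import *
def heads(c,new=True):
    p,u,v=pts(c);k0=(p[:,2]>.0185)&(p[:,2]<.026)&(p[:,0]>.522)&(p[:,0]<.589)
    Y=p[k0,1]; 
    for nm,yc in (("wall",-.5195),("mid",-.4685),("new",-.4175)):
        k=k0&(abs(p[:,1]-yc)<.0245)
        if k.sum()<30: print(nm,k.sum());continue
        g=cv2.cvtColor(c["img"],cv2.COLOR_RGB2GRAY)
        print(nm,k.sum(),"corner mid x",np.round((np.percentile(p[k,0],.5)+np.percentile(p[k,0],99.5))/2,4),"y",np.round(np.median(p[k,1]),4),"z",np.round(np.median(p[k,2]),4))
E
python3 - <<'E'
from hd import *
state();c=cam("wrist");save(c,"w9.png");np.savez("w9.npz",**c);heads(c);stems(c)
g=cv2.resize(c["img"],(640,480));cv2.imwrite("pics/w9.png",cv2.cvtColor(g,cv2.COLOR_RGB2BGR))
E
```

```text
{'clock': 26.95, 'joint_pos': [-0.679, 0.656, 1.017, -0.0, 1.469, -2.28], 'eef_pos': [0.609, -0.415, 0.22], 'tool_rot': [-1.57, 0.001, 0.03], 'wrist_force': [0.138, -0.473, -0.64], 'grip_width': 0.256}
wall 2524 corner mid x 0.5559 y -0.5192 z 0.0218
mid 2495 corner mid x 0.5581 y -0.4687 z 0.0218
new 2491 corner mid x 0.5568 y -0.4179 z 0.0218
wall tip x 0.429 ang deg 1.53 y@.45 -0.522 head y(x0+.13) -0.5191 z 0.01712762781102295 19
mid tip x 0.4305 ang deg 1.44 y@.45 -0.4714 head y(x0+.13) -0.4686 z 0.017238821006096 19
new tip x 0.4281 ang deg 2.05 y@.45 -0.4212 head y(x0+.13) -0.4174 z 0.017252858946083943 19
```

View pics/w9.png

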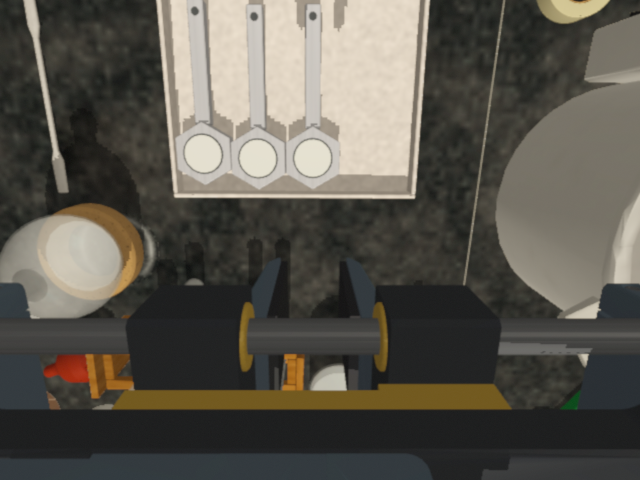

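```bash
python3 - <<'E'
from hd import *
c=np.load("w9.npz");p,u,v=pts(c);k=(p[:,2]>.05)&(p[:,1]>-.36)&(p[:,2]<.2)&(v<280)&(u>430)
print(np.percentile(p[k],[0.1,1,50],axis=0))
k2=k&(p[:,0]<.6);print(k2.sum(),p[k2,1].min())
goto([.553,-.368,.009],91.44)
E
```

```text
[[ 0.44168362 -0.24540264  0.05009809]
 [ 0.45061472 -0.24427469  0.0511922 ]
 [ 0.56733707 -0.23325263  0.11543067]]
16684 -0.24631543153258284
tool d mm [-53.3 211.3  48.8] z-axis ang 91.68 roll 0.004
```

send_rows(steps=[-26,0,24,0.004,-27,20,25,0,0,45,0,0,0,45,0,0,0,45,0,0,0,30,0,0,0,16,0,0,0,10,0,0,0,0,0,0], jaw=0)

```text
clock: 27.9
eef_pos: [0.5539, -0.3681, 0.0093]
tool_rot: [-1.571, 0.0, 0.025]
wrist_force: [-0.7, 1.5, 0.3]
grip_width: 0.007
```

send_rows(steps=[0,0,-4,0,0,0,-3,0,0,0,-2,0,0,0,0,0])

```text
clock: 28.3
eef_pos: [0.5547, -0.3775, 0.01]
tool_rot: [-1.572, -0.001, 0.025]
wrist_force: [-0.7, -0.3, 0.3]
grip_width: 0.005
```

send_rows(steps=[0,0,-1,0,0,0,-1,0,0,0,0,0])

```text
clock: 28.6
eef_pos: [0.5545, -0.379, 0.0093]
tool_rot: [-1.571, 0.0, 0.025]
wrist_force: [0.1, 0.8, -0.8]
grip_width: 0.007
```

```bash
python3 - <<'E'
from hd import *
c=cam("wrist");stems(c);state()
E
```

```text
wall tip x 0.4957 ang deg 0.15 y@.45 -0.5143 head y(x0+.13) -0.5139 z 0.014050697811625781 5
mid tip x 0.4353 ang deg 1.37 y@.45 -0.4713 head y(x0+.13) -0.4686 z 0.017180865284947833 18
new tip x 0.4341 ang deg 1.68 y@.45 -0.4209 head y(x0+.13) -0.4176 z 0.017300519187055427 18
{'clock': 28.65, 'joint_pos': [-0.688, 0.785, 1.397, -0.0, 0.96, -2.284], 'eef_pos': [0.554, -0.379, 0.009], 'tool_rot': [-1.571, 0.0, 0.025], 'wrist_force': [-0.31, 0.707, -0.045], 'grip_width': 0.002}
```

send_rows(steps=[0,0,-0.7,0,0,0,0,0])

```text
clock: 28.85
eef_pos: [0.5545, -0.3796, 0.0093]
tool_rot: [-1.571, -0.0, 0.025]
wrist_force: [-0.3, 0.0, 0.1]
grip_width: 0.004
```

```bash
python3 - <<'E'
from hd import *
c=cam("wrist");stems(c);state()
E
```

```text
wall tip x 0.4926 ang deg 0.22 y@.45 -0.5145 head y(x0+.13) -0.5139 z 0.014216633675349644 6
mid tip x 0.4353 ang deg 1.4 y@.45 -0.4714 head y(x0+.13) -0.4685 z 0.017168436081820643 18
new tip x 0.4341 ang deg 1.65 y@.45 -0.4209 head y(x0+.13) -0.4176 z 0.017290934054207244 18
{'clock': 28.9, 'joint_pos': [-0.689, 0.785, 1.396, -0.0, 0.961, -2.285], 'eef_pos': [0.554, -0.38, 0.009], 'tool_rot': [-1.571, 0.0, 0.025], 'wrist_force': [0.213, 0.042, -0.531], 'grip_width': 0.008}
```

send_rows(steps=[0,0,-0.7,0,0,0,0,0])

```text
clock: 29.1
eef_pos: [0.5546, -0.3803, 0.0093]
tool_rot: [-1.571, -0.0, 0.025]
wrist_force: [-0.4, 0.4, -0.8]
grip_width: 0.009
```

```bash
python3 - <<'E'
from hd import *
c=cam("wrist");stems(c);state()
E
```

```text
wall tip x 0.4886 ang deg -0.07 y@.45 -0.5144 head y(x0+.13) -0.5146 z 0.014582791463218725 7
mid tip x 0.4353 ang deg 1.46 y@.45 -0.4714 head y(x0+.13) -0.4684 z 0.01717026683905447 18
new tip x 0.4341 ang deg 1.66 y@.45 -0.4209 head y(x0+.13) -0.4176 z 0.01730287072661904 18
{'clock': 29.15, 'joint_pos': [-0.69, 0.785, 1.395, -0.0, 0.962, -2.286], 'eef_pos': [0.555, -0.38, 0.009], 'tool_rot': [-1.571, -0.0, 0.025], 'wrist_force': [-0.219, -0.01, 0.502], 'grip_width': 0.009}
```

send_rows(steps=[0,0,-0.8,0,0,0,0,0])

```text
clock: 29.35
eef_pos: [0.5545, -0.3812, 0.0093]
tool_rot: [-1.571, -0.0, 0.025]
wrist_force: [0.1, -0.0, -0.9]
grip_width: 0.005
```

```bash
python3 - <<'E'
from hd import *
c=cam("wrist");stems(c)
E
```

```text
wall tip x 0.4851 ang deg -0.85 y@.45 -0.5138 head y(x0+.13) -0.5163 z 0.014803074649677783 8
mid tip x 0.4353 ang deg 1.43 y@.45 -0.4714 head y(x0+.13) -0.4685 z 0.01717433793855927 18
new tip x 0.4341 ang deg 1.7 y@.45 -0.4209 head y(x0+.13) -0.4176 z 0.017301457995854808 18
```

send_rows(steps=[0,0,-0.8,0,0,0,0,0])

```text
clock: 29.6
eef_pos: [0.5546, -0.382, 0.0093]
tool_rot: [-1.571, -0.0, 0.025]
wrist_force: [-0.4, -0.4, 0.1]
grip_width: 0.006
```

```bash
python3 - <<'E'
from hd import *
c=cam("wrist");stems(c);state()
E
```

```text
wall tip x 0.4829 ang deg -1.58 y@.45 -0.5134 head y(x0+.13) -0.5179 z 0.015157622048604186 8
mid tip x 0.4353 ang deg 1.43 y@.45 -0.4714 head y(x0+.13) -0.4685 z 0.01718992394730895 18
new tip x 0.4341 ang deg 1.65 y@.45 -0.4209 head y(x0+.13) -0.4176 z 0.01730277027096816 18
{'clock': 29.65, 'joint_pos': [-0.692, 0.786, 1.392, -0.0, 0.963, -2.288], 'eef_pos': [0.555, -0.382, 0.009], 'tool_rot': [-1.571, -0.0, 0.025], 'wrist_force': [-0.144, 0.648, 0.036], 'grip_width': 0.007}
```

send_rows(steps=[0,0,-1,0,0,0,0,0])

```text
clock: 29.85
eef_pos: [0.5546, -0.383, 0.0093]
tool_rot: [-1.571, -0.0, 0.025]
wrist_force: [1.6, 0.5, 0.1]
grip_width: 0.004
```

```bash
python3 - <<'E'
from hd import *
c=cam("wrist");stems(c)
E
```

```text
wall tip x 0.4787 ang deg -1.88 y@.45 -0.5134 head y(x0+.13) -0.5187 z 0.015500762543403268 9
mid tip x 0.4353 ang deg 1.45 y@.45 -0.4714 head y(x0+.13) -0.4685 z 0.01718958059885317 18
new tip x 0.4341 ang deg 1.33 y@.45 -0.421 head y(x0+.13) -0.4184 z 0.017298864506300485 18
```

send_rows(steps=[0,0,-1,0,0,0,0,0])

```text
clock: 30.1
eef_pos: [0.5546, -0.3839, 0.0093]
tool_rot: [-1.571, -0.0, 0.025]
wrist_force: [0.0, 1.1, -0.1]
grip_width: 0.004
```

```bash
python3 - <<'E'
from hd import *
c=cam("wrist");stems(c);state()
E
```

```text
wall tip x 0.4744 ang deg -2.08 y@.45 -0.5136 head y(x0+.13) -0.5192 z 0.01571598159728342 10
mid tip x 0.4353 ang deg 1.13 y@.45 -0.4714 head y(x0+.13) -0.4691 z 0.01718502378662773 18
new tip x 0.4341 ang deg 1.16 y@.45 -0.4216 head y(x0+.13) -0.4193 z 0.017291259519151475 18
{'clock': 30.15, 'joint_pos': [-0.694, 0.788, 1.389, 0.0, 0.965, -2.29], 'eef_pos': [0.555, -0.384, 0.009], 'tool_rot': [-1.571, -0.0, 0.025], 'wrist_force': [0.043, 0.488, -0.17], 'grip_width': 0.004}
```

send_rows(steps=[0,0,3,0,0,0,8,0,0,-20,0,0,0,-40,0,0,0,-45,0,0,20,-45,-20,0,20,-45,-15,0,20,-15,0,0,0,0,0,0,0,0,0,0])

```text
clock: 31.15
eef_pos: [0.6131, -0.4039, 0.2145]
tool_rot: [-1.57, 0.001, 0.026]
wrist_force: [0.3, -1.4, -0.3]
grip_width: 0.005
```

```bash
python3 - <<'E'
from hd import *
state();c=cam("wrist");heads(c);stems(c)
cv2.imwrite("pics/w10.png",cv2.cvtColor(cv2.resize(c["img"][0:240,120:440],None,fx=2.5,fy=2.5,interpolation=2),cv2.COLOR_RGB2BGR))
c=cam("side")
for nm in("tape_roll","timer"):
    for r in env.silhouettes("side",nm)[:1]:
        p,_,_=pts(c,r["mask"]);print(nm,np.round(np.median(p,0),3))
E
```

```text
{'clock': 31.15, 'joint_pos': [-0.664, 0.656, 1.032, -0.0, 1.454, -2.26], 'eef_pos': [0.613, -0.404, 0.215], 'tool_rot': [-1.57, 0.001, 0.026], 'wrist_force': [0.348, -1.426, -0.25], 'grip_width': 0.005}
wall 2620 corner mid x 0.5565 y -0.5191 z 0.0218
mid 2586 corner mid x 0.5587 y -0.4689 z 0.0218
new 2531 corner mid x 0.5565 y -0.4189 z 0.0218
wall tip x 0.435 ang deg 1.47 y@.45 -0.5219 head y(x0+.13) -0.519 z 0.017142544958424377 18
mid tip x 0.4335 ang deg 1.26 y@.45 -0.4714 head y(x0+.13) -0.4689 z 0.01722271591949867 18
new tip x 0.4323 ang deg 0.84 y@.45 -0.4215 head y(x0+.13) -0.4198 z 0.01724277501989374 19
tape_roll [ 0.402 -0.2    0.015]
timer [0.41  0.451 0.012]
```

View pics/w10.png

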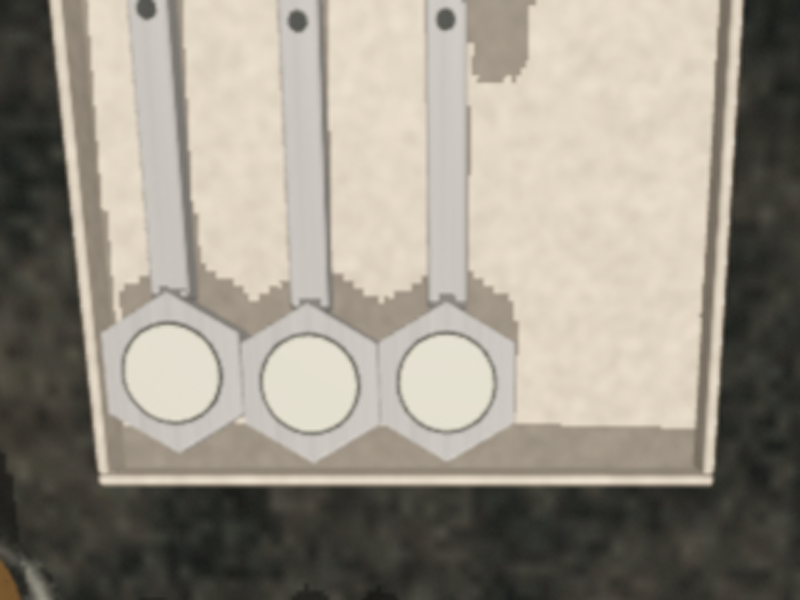

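```bash
python3 -c "
from h import *
print(env.hand_in())"
```

```text
the job is handed in; nothing more can be done
None
```

The paddle is in the tray beside the other two, and I handed the job in at about 31 s of the 72 s limit with the gripper clear of everything.

**What I did:**
- I lifted the paddle out of the rack by its head, pressed its stem into the clip and let go.
- In the clip, pressing from the head left the stem tilted about 4°. I pressed the free end down with shut fingers so it sat on the seat, leaving about 1.7° of tilt.
- I gripped the free end, lifted it straight out and laid it in the tray at floor contact before loosening the grip. I let go, then pushed its head sideways until it met the neighbour's.

**Last checks:**

| Check | Result |
|---|---|
| Lying flat | all three heads at the same height |
| Spacing to the neighbour | heads 50.0 mm apart, and their flats look closed up in the last picture |
| Head in line | about 1 mm from the neighbour along the tray; the wall paddle was already 3 to 4 mm further forward |
| Tape roll and timer | where they were, within measurement error |

**What disagreed or is less certain:**
- The two readings of the new paddle's angle differ. During the push it matched its neighbour within 0.03°, but the last view showed about 0.4° between them.
- The closing push also shifted the neighbour by about 0.5 mm.

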